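# Pack the cork-topped jars honeycomb-fashion into the round tin

## Robot

A 6-joint arm with a two-finger parallel gripper is mounted at the origin on the work surface. World frame = base frame: x ahead of the robot, y to its left, z up, the work surface at z = 0. Lengths are in m, angles in rad, forces in N, time in s.
With the tool pointing down it reaches from about 0.3 to 0.75 m from the base axis. Payload 8.5 kg.
Tool frame: the origin (TCP) lies midway between the tips of the shut fingers; the grasp point (between the pads) lies 19 mm behind it (arm.grip_point_offset is the distance from the TCP to the grasp point, in m); z points along the fingers, y is the line along which they close (so a half turn about z gives the same grasp; the last joint's range is limited). The gripper opens to 85 mm and grips with 20 to 120 N. Pads are 22 mm wide; open, the fingers measure 114 mm over their backs; the gripper's body (76 mm by 85 mm) begins 54 mm behind the grasp point. The pads swing forward as they close: fully open they stand 13 mm farther back than shut.
Start: joints at [-1.523, 0.381, 1.297, -0, 1.464, -0.215], TCP at [0.143, -0.531, 0.197] pointing down, gripper open.
Joint ranges: [-3.11, 3.11], [-0.89, 2.33], [0.22, 2.48], [-1.42, 4.56], [0.17, 2.85], [-2.88, 2.88]. Speed limits (rad/s): [2.39, 2.39, 3.14, 3.14, 3.14, 3.14].

## Interface

Orientations are given as a unit quaternion [x, y, z, w].
In Python, from cell import state, vision, arm gives the robot as it stands.
- The arm moves only by the tool move_arm, never from a script. Its argument "moves" is a list of rows, each a list of 3 entries, a list of its own where there are three numbers: the shift along the world's x, y, z each as a share of 0.05 m, from -1 to 1, then the turn, a rotation vector about the world's x, y, z each as a share of 120 degrees, from -1 to 1, then the opening in per cent of the stroke, from 0 (shut) to 100 (fully open). In form: [[[tx, ty, tz], [wx, wy, wz], claw], ...]. A call has 1 to 20 rows; each row shifts and turns the commanded pose from where the row before left it; what a row does not reach is not made up. A row lasts 1/12 s, in which the tool goes at most 41.7 mm and 7.16 degrees, less where a joint would pass 70% of its speed; a pose out of reach is approached as far as the arm can. A call with a number of a shift or a turn outside -1 to 1 is refused whole. A call with a gripper value outside its range is refused whole. The fingers move at their own pace and stop on an object; "squeeze" is the grip in N (left out, the last holds). Time passes only in rows, so rows that do not move let the fingers close. It gives the time, the measured TCP pose, the force, the opening and the grip force at its end, in the units of the state.
- state(): the state, without advancing time (a new reading comes with each control period).
- vision.get_image(name): name is "scene" or "top" or "wrist"; returns a dict with "img" (400x640x3 uint8, red, green, blue), "intrinsics" (3x3 intrinsics, pixels), "k1" (the pictures are not rectified: a ray, as slopes to the right and down, at radius r is drawn at 1 + k1 r^2 times it, then the intrinsics apply), "extrinsics" (4x4, takes a point from camera to world coordinates); the wrist camera has in their place "mount" (4x4, takes a point from camera to tool coordinates, whose origin is the TCP and whose axes are the flange's). Camera axes: x right, y down, z forward; pixel columns grow to the right and rows downward; lengths in m; the calibration is good to about 2 mm. A picture is of the moment at which its call begins: read the wrist's pose just before it. There is no depth.
- arm.close_job(): hands the job in; it is judged then, once.
The state is a dict: "time": time; "qpos": joint angles; "joint_velocities": joint speeds; "tau": joint torques, N m; "eef_pos": TCP position; "orientation": TCP orientation; "wrist_force": force on the tool from outside, world axes, zero at the start; "ft_torque": the same for the moment, N m; "opening": opening from 0.0 (shut) to 1.0 (fully open); "grasp_force": force on a finger pad.
Only numpy, scipy, OpenCV 4.12 (cv2) and the standard library are available. Lean on these libraries where they do the work, as an engineer would, in place of code of your own. Each camera call takes 0.05 s, during which the arm holds its last target. There are 200 camera calls.

## Task

Stand the fallen cork-topped jar upright on the bench and let go of it there; then pack it and the other two loose white jars into the round tin with the four already inside, one in the middle and six around it, so that all seven stand upright on the tin's floor. The other two may go in before or after you right the fallen one. Set the jars down rather than dropping them, knock no jar over, and leave the planter, remote, coaster and big glass jar where they are.

Things in the scene. Friction and masses are not known exactly. Their poses are not given: they have to be found in the camera images.
- tin: round open aluminium tin, does not move: 196 mm outside, 190 mm inside diameter, rim 30 mm above the bench, wall 3 mm, floor 4 mm thick. Origin: centre of its underside on the bench, z up. Four jars already stand in it: one in the middle, three in the ring at 60, 120 and 240 degrees anticlockwise from the tin's own x axis, which is turned at random; ring seats 0, 180 and 300 degrees are empty.
- tin_in (a point): centre of the tin's inner floor, 4 mm above the bench. Seven jars fit only as one in the middle and six around it, about 62.5 mm from centre to centre, with some 2.5 mm to spare between neighbours and to the wall; there is no room for fingers beside a body, but the corks stand clear.
- jar_a: white ceramic jar with a cork stopper, one rigid piece, 0.11 to 0.23 kg: round body with 16 very shallow flats, 60 mm across, 52 mm high (lowest 6 mm tapers to 52 mm, top 7 mm to 50 mm), cork 32 mm across and 28 mm high centred on top, 80 mm in all. Origin: centre of its underside; z runs from there to the cork. Stands upright on the bench, to be packed.
- jar_b: Same white cork-topped jar as jar_a (60 mm across, body 52 mm high, cork 32 mm across, 80 mm in all; origin at the centre of the underside, z towards the cork). Stands upright on the bench, to be packed.
- jar_fallen: Same white cork-topped jar as jar_a (60 mm across, body 52 mm high, cork 32 mm across, 80 mm in all; origin at the centre of the underside, z towards the cork). Lies on its side on the bench, axis 29.4 mm up, cork pointing to the robot's right (-y) within 0.4 rad; it may roll. Clear bench around it to stand it up on.
- jar_in0: Same white cork-topped jar as jar_a (60 mm across, body 52 mm high, cork 32 mm across, 80 mm in all; origin at the centre of the underside, z towards the cork). Stands loose in the middle of the tin.
- jar_in1: Same white cork-topped jar as jar_a (60 mm across, body 52 mm high, cork 32 mm across, 80 mm in all; origin at the centre of the underside, z towards the cork). Stands loose in the tin's ring.
- jar_in2: Same white cork-topped jar as jar_a (60 mm across, body 52 mm high, cork 32 mm across, 80 mm in all; origin at the centre of the underside, z towards the cork). Stands loose in the tin's ring.
- jar_in3: Same white cork-topped jar as jar_a (60 mm across, body 52 mm high, cork 32 mm across, 80 mm in all; origin at the centre of the underside, z towards the cork). Stands loose in the tin's ring.
- planter: white ceramic cloud-shaped planter with a small plant, 55 x 88 mm, about 95 mm high, loose bystander. Origin: centre of its underside.
- remote: black plastic aircon remote, 150 x 46 x 18 mm, long side along its x, loose bystander. Origin: centre of its underside.
- coaster: aluminium coaster, 94 mm across, 6 mm thick, loose bystander. Origin: centre of its underside.
- glass_jar: large cork-topped glass jar, 94 mm across, 140 mm high, loose bystander. Origin: centre of its underside.
Not all that is in view belongs to the job. Leave any pink look-alike of the jar_a alone.

How it is judged:
On the way:
1. the fallen jar stands upright on the bench outside the tin, at rest and not touched by the fingers (angle between jar_fallen's own z axis and vertical below 0.1 rad and height (world z) of jar_fallen below 0.006 m and horizontal distance between jar_fallen and tin above 0.125 m and linear speed of jar_fallen below 0.02 m/s and contact force between the fingers and jar_fallen below 0.05 N), for 0.2 s.
At the end, for the whole second after the job is handed in: All seven white jars stand in the tin: each leaning less than 0.1 rad, its underside within 5 mm of the tin's floor, its centre within 70 mm of the tin's centre, and at rest (under 0.02 m/s) (angle between each of jar_in0, jar_in1, jar_in2, jar_in3, jar_a, jar_b, jar_fallen's own z axis and vertical below 0.1 rad and z of each of jar_in0, jar_in1, jar_in2, jar_in3, jar_a, jar_b, jar_fallen in the frame of tin below 0.009 m and horizontal distance between each of jar_in0, jar_in1, jar_in2, jar_in3, jar_a, jar_b, jar_fallen and tin below 0.07 m and linear speed of each of jar_in0, jar_in1, jar_in2, jar_in3, jar_a, jar_b, jar_fallen below 0.02 m/s); the robot touches nothing.
It fails at once if a standing jar is knocked over (leans more than about 35 degrees) (angle between any of jar_in0, jar_in1, jar_in2, jar_in3, jar_a, jar_b's own z axis and vertical above 0.6 rad).
It fails at once if a jar is dropped: it falls freely from more than about 3 cm ((height (world z) of jar_in0 above 0.022 m and linear speed of jar_in0 above 0.5 m/s and contact force between each of the arm, the fingers and jar_in0 below 0.01 N) or (height (world z) of jar_in1 above 0.022 m and linear speed of jar_in1 above 0.5 m/s and contact force between each of the arm, the fingers and jar_in1 below 0.01 N) or (height (world z) of jar_in2 above 0.022 m and linear speed of jar_in2 above 0.5 m/s and contact force between each of the arm, the fingers and jar_in2 below 0.01 N) or (height (world z) of jar_in3 above 0.022 m and linear speed of jar_in3 above 0.5 m/s and contact force between each of the arm, the fingers and jar_in3 below 0.01 N) or (height (world z) of jar_a above 0.022 m and linear speed of jar_a above 0.5 m/s and contact force between each of the arm, the fingers and jar_a below 0.01 N) or (height (world z) of jar_b above 0.022 m and linear speed of jar_b above 0.5 m/s and contact force between each of the arm, the fingers and jar_b below 0.01 N) or (height (world z) of jar_fallen above 0.022 m and linear speed of jar_fallen above 0.5 m/s and contact force between each of the arm, the fingers and jar_fallen below 0.01 N)).
It fails at once if the planter, remote, coaster or glass jar is moved by more than 30 mm, or one of them tipped (distance of any of planter, remote, coaster, glass_jar from where it was at the start of the episode above 0.03 m or angle between any of planter, remote, coaster, glass_jar's own z axis and vertical above 0.4 rad).
It also fails if it takes over 72 s, if anything falls off the work surface, if the arm or the gripper's body presses on something with over 40 N, if the wrist force passes 120 N, or if a joint passes its speed limit or range.

## Working session

There is one attempt and no reset: what is moved stays moved. The work goes in short steps, Python scripts to look and compute and a tool call to move; the robot and the scene stay as the last step left them, time stands still between calls to the robot, and variables do not carry over. Pictures are saved under pics/ and viewed, at most 10 in all, crops included, and the job is handed in when it is done.

Besides the shell and the picture viewer there is one more tool, called after ">>>" by a JSON object that holds its "fn" and its "kwargs". move_arm: Moves the arm, as the interface text tells. Its arguments: {"type":"object","properties":{"moves":{"type":"array","items":{"type":"array"}},"squeeze":{"type":"number"}},"required":["moves"]}

```bash
ls; mkdir -p pics; python3 - <<'E'
from cell import state, vision, arm
import cv2,numpy as np
s=state();print(s)
for n in("top","scene"):
    d=vision.get_image(n);cv2.imwrite(f"pics/{n}0.png",d["img"][:,:,::-1])
    print(n,d["intrinsics"],d["k1"],d["extrinsics"])
E
```

```text
pics
{'time': 0.0, 'qpos': array([-1.52327500e+00,  3.81224916e-01,  1.29830890e+00, -1.29416838e-05,
        1.46360627e+00, -2.15303932e-01]), 'joint_velocities': array([-0.00036468,  0.00137686,  0.00162594,  0.00075038, -0.00077008,
        0.00040559]), 'tau': array([ 2.38021756e-03, -4.48455012e+01, -2.31277353e+01, -1.35510518e-04,
        4.73506239e-03,  2.45818563e-05]), 'eef_pos': array([ 0.14286968, -0.53074358,  0.19658006]), 'orientation': array([ 9.91377391e-01,  1.31035374e-01,  5.84213134e-05, -7.71533078e-04]), 'wrist_force': array([-0.10699454,  0.35144201, -0.13964636]), 'ft_torque': array([ 0.05390354,  0.00631155, -0.0042623 ]), 'grasp_force': 0.0, 'opening': 1.0001751765183067}
top [[410.72539573   0.         316.96063449]
 [  0.         410.72539573 206.06861067]
 [  0.           0.           1.        ]] -0.048204825092377696 [[ 0.0117459  -0.997085    0.0753893   0.52188598]
 [-0.99974163 -0.01317757 -0.01852111 -0.02348831]
 [ 0.01946056 -0.07515227 -0.99698216  0.99030428]
 [ 0.          0.          0.          1.        ]]
scene [[384.25381051   0.         318.98923784]
 [  0.         384.25381051 195.4863601 ]
 [  0.           0.           1.        ]] -0.06789563583438088 [[-0.32275005  0.57318533 -0.75318722  1.38431869]
 [ 0.94624696  0.2132239  -0.24321236  0.23184944]
 [ 0.02119176 -0.79119792 -0.6111929   0.71380458]
 [ 0.          0.          0.          1.        ]]
```

View pics/top0.png

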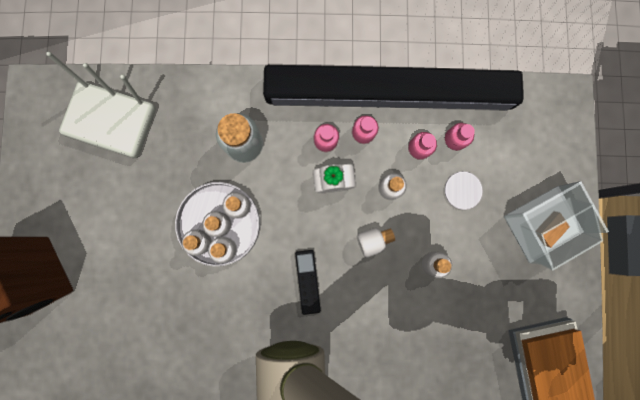

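View pics/scene0.png

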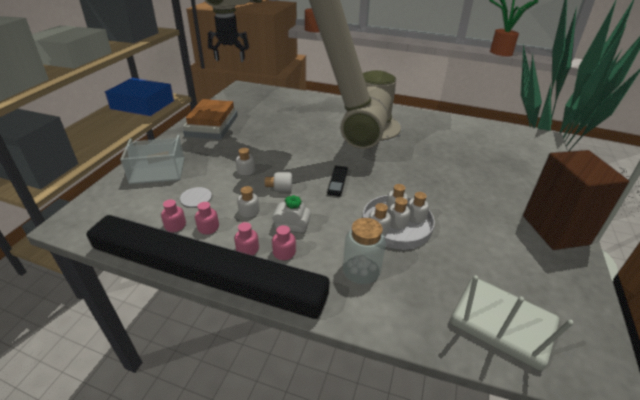

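The top view shows the tin at about (218,223), with corks at (235,203), (213,223), (192,242) and (221,250). The standing jars' corks are at (397,184) and (443,265). The fallen jar's body is at (372,242) and its cork at (390,237). I'll enlarge these.

```bash
cat > h.py <<'E'
from cell import state, vision, arm
import cv2,numpy as np
from scipy.spatial.transform import Rotation as R
def ext(d,s=None):
    if "extrinsics" in d: return np.array(d["extrinsics"])
    T=np.eye(4);T[:3,:3]=R.from_quat(s["orientation"]).as_matrix();T[:3,3]=s["eef_pos"];return T@d["mount"]
def p2w(px,z,d,T):
    K=np.array(d["intrinsics"]);u=(np.array(px,float)-K[:2,2])/K[0,0]
    v=u.copy()
    for _ in range(20): v=u/(1+d["k1"]*(v@v))
    r=T[:3,:3]@np.r_[v,1];o=T[:3,3];return o+r*(z-o[2])/r[2]
def w2p(w,d,T):
    c=T[:3,:3].T@(np.asarray(w)-T[:3,3]);v=c[:2]/c[2];v=v*(1+d["k1"]*(v@v));K=d["intrinsics"];return v*K[0][0]+np.array([K[0][2],K[1][2]])
def circ(c,r,z,d,T,n=60):
    return np.array([w2p([c[0]+r*np.cos(a),c[1]+r*np.sin(a),z],d,T) for a in np.linspace(0,2*np.pi,n)])
E
python3 - <<'E'
from h import *
d=vision.get_image("top");T=ext(d);im=d["img"][:,:,::-1]
a=cv2.resize(im[170:275,165:270],(400,400),interpolation=cv2.INTER_CUBIC)
b=cv2.resize(im[168:285,350:467],(400,400),interpolation=cv2.INTER_CUBIC)
cv2.imwrite("pics/c.png",np.hstack([a,b]))
for n,p,z in [("tin",(218,223),.03),("j",(235,203),.08),("j",(213,223),.08),("j",(192,242),.08),("j",(221,250),.08),("a",(397,184),.08),("b",(443,265),.08),("f",(372,242),.058),("fc",(390,237),.045)]: print(n,p2w(p,z,d,T).round(4))
E
```

```text
tin [0.5518 0.1892 0.03  ]
j [0.5951 0.1416 0.08  ]
j [0.5501 0.1892 0.08  ]
j [0.5076 0.2344 0.08  ]
j [0.4909 0.1698 0.08  ]
a [ 0.6428 -0.2195  0.08  ]
b [ 0.463  -0.3224  0.08  ]
f [ 0.5122 -0.1668  0.058 ]
fc [ 0.524  -0.2105  0.045 ]
```

View pics/c.png

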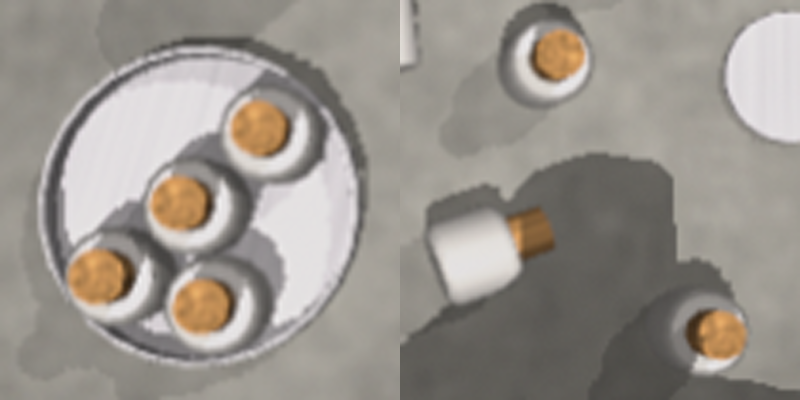

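```bash
python3 - <<'E'
from h import *
d=vision.get_image("top");T=ext(d)
L=lambda x,y:(x/3.81-.37+165,y/3.81-.37+170)
Q=lambda x,y:((x-400)/3.419-.35+350,y/3.419-.35+168)
P={}
for n,p,z in [("tin",L(201.5,206),.03),("j1",L(259,128),.084),("j0",L(180,203),.084),("j2",L(99,277),.084),("j3",L(202,306),.084),("a",Q(560,54),.08),("b",Q(722,333),.08),("base",Q(442,270),.029),("tip",Q(547,229),.029)]:
    P[n]=p2w(p,z,d,T);print(n,P[n].round(4))
for k in("j1","j2","j3"):
    for c in("tin","j0"):
        v=P[k]-P[c];print(k,c,np.hypot(*v[:2]),np.degrees(np.arctan2(v[1],v[0])))
v=P["tip"]-P["base"];print(v,np.hypot(*v[:2]),np.arctan2(v[1],v[0]))
u=v[:2]/np.hypot(*v[:2]);print("body centre",P["base"][:2]+.026*u,"cork",P["base"][:2]+.066*u)
print(arm.grip_point_offset, vision.get_image("wrist")["mount"])
E
```

```text
tin [0.5502 0.1903 0.03  ]
j1 [0.5943 0.1462 0.084 ]
j0 [0.5502 0.1907 0.084 ]
j2 [0.5069 0.2363 0.084 ]
j3 [0.4911 0.1763 0.084 ]
a [ 0.644  -0.2183  0.08  ]
b [ 0.4629 -0.3243  0.08  ]
base [ 0.5009 -0.1476  0.029 ]
tip [ 0.5297 -0.2199  0.029 ]
j1 tin 0.062318703699259036 -44.99364798846969
j1 j0 0.06267371310246414 -45.285463379867096
j2 tin 0.06319351917978955 133.25917525916714
j2 j0 0.06283051119596686 133.54027905484966
j3 tin 0.06073607072573756 -166.74378506381865
j3 j0 0.06082293226565787 -166.30182571884149
[ 0.02876905 -0.07226552  0.        ] 0.07778151094817527 -1.1919271703666605
body centre [ 0.51052555 -0.17176276] cork [ 0.52532035 -0.2089261 ]
0.0187 [[-7.95237512e-04 -9.52837468e-01 -3.03480029e-01  7.66428263e-02]
 [ 9.99999680e-01 -7.32979834e-04 -3.19054303e-04 -1.76287214e-05]
 [ 8.15621523e-05 -3.03480186e-01  9.52837746e-01 -1.77031927e-01]
 [ 0.00000000e+00  0.00000000e+00  0.00000000e+00  1.00000000e+00]]
```

The measurements agree: ring radii are 61–63 mm, and the filled seats are at about −46°, 134° and 194°. That puts the empty seats at 74°, 14° and −106°. The fallen jar's axis measures 78 mm, close to the 80 mm given. Next I'll plan the approach to it.

```bash
cat >> h.py <<'E'
def pose(yaw,tilt=0,az=0):
    "tool down with tool-y at yaw; then tool z leaned by tilt towards azimuth az"
    M=np.array([[np.sin(yaw),np.cos(yaw),0],[-np.cos(yaw),np.sin(yaw),0],[0,0,0]]).astype(float)
    z=np.array([0,0,-1.]);y=np.array([np.cos(yaw),np.sin(yaw),0]);x=np.cross(y,z)
    r=R.from_matrix(np.column_stack([x,y,z]))
    return R.from_rotvec(tilt*np.cross([0,0,-1],[np.cos(az),np.sin(az),0]))*r
def plan(p,r,p0=None,r0=None):
    s=state()
    if p0 is None:p0=s["eef_pos"]
    if r0 is None:r0=R.from_quat(s["orientation"])
    dp=(np.array(p)-p0)/.05; rv=(r*r0.inv()).as_rotvec()/np.radians(120)
    n=int(np.ceil(max(np.linalg.norm(dp)/.8,np.linalg.norm(rv)/.0585,1)))
    print("n",n,"dp/row",(dp/n).round(3),"rv/row",(rv/n).round(4)," total",dp.round(3),rv.round(4))
E
python3 - <<'E'
from h import *
az=-1.192;yaw=az+np.pi/2
r=pose(yaw,np.radians(35),az+np.pi)
print(r.as_matrix().round(3))
plan([.5066,-.1619,.12],r)
E
```

```text
[[-0.303  0.929 -0.212]
 [ 0.761  0.37   0.533]
 [ 0.574  0.    -0.819]]
n 15 dp/row [ 0.485  0.492 -0.103] rv/row [ 0.0196 -0.0098  0.0518]  total [ 7.275  7.382 -1.539] [ 0.2933 -0.1473  0.7775]
```

>>> {"fn": "move_arm", "kwargs": {"moves": [[[0.485,0.492,-0.103],[0.0196,-0.0098,0.0518],100],[[0.485,0.492,-0.103],[0.0196,-0.0098,0.0518],100],[[0.485,0.492,-0.103],[0.0196,-0.0098,0.0518],100],[[0.485,0.492,-0.103],[0.0196,-0.0098,0.0518],100],[[0.485,0.492,-0.103],[0.0196,-0.0098,0.0518],100],[[0.485,0.492,-0.103],[0.0196,-0.0098,0.0518],100],[[0.485,0.492,-0.103],[0.0196,-0.0098,0.0518],100],[[0.485,0.492,-0.103],[0.0196,-0.0098,0.0518],100],[[0.485,0.492,-0.103],[0.0196,-0.0098,0.0518],100],[[0.485,0.492,-0.103],[0.0196,-0.0098,0.0518],100],[[0.485,0.492,-0.103],[0.0196,-0.0098,0.0518],100],[[0.485,0.492,-0.103],[0.0196,-0.0098,0.0518],100],[[0.485,0.492,-0.103],[0.0196,-0.0098,0.0518],100],[[0.485,0.492,-0.103],[0.0196,-0.0098,0.0518],100],[[0.485,0.492,-0.103],[0.0196,-0.0098,0.0518],100],[[0,0,0],[0,0,0],100],[[0,0,0],[0,0,0],100]], "squeeze": 50}}

```text
time: 1.67
eef_pos: [0.5073, -0.1608, 0.119]
orientation: [0.535, 0.789, 0.168, -0.25]
wrist_force: [-0.3, 0.3, 0.4]
opening: 0.999
grasp_force: 0.0
```

```bash
python3 - <<'E'
from h import *
az=-1.192;yaw=az+np.pi/2
r=pose(yaw,np.radians(35),az+np.pi)
plan([.5066,-.1619,.0114],r)
s=state();d=vision.get_image("wrist");T=ext(d,s);im=d["img"][:,:,::-1].copy()
a=np.array([np.cos(az),np.sin(az),0]);b=np.array([.5009,-.1476,.0294]);c=np.array([-a[1],a[0],0])
for t,rr in((0,.026),(.006,.03),(.045,.03),(.052,.025),(.052,.016),(.08,.016)):
    for sg in(-1,1):cv2.circle(im,tuple(int(v) for v in w2p(b+a*t+sg*c*rr,d,T)),2,(0,0,255),-1)
cv2.imwrite("pics/w1.png",im)
E
```

```text
n 3 dp/row [-0.004 -0.008 -0.717] rv/row [-0.0002 -0.0004 -0.0003]  total [-0.013 -0.023 -2.152] [-0.0006 -0.0012 -0.001 ]
```

View pics/w1.png

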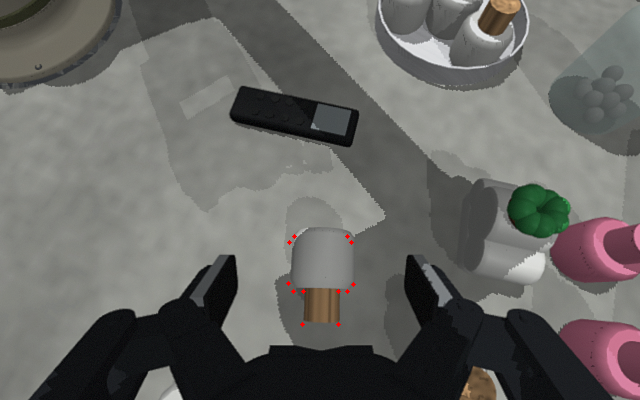

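The wrist view confirms it: the fallen jar lies at (323,270), centred between the fingers, and my projected outline matches to within 2 mm. I'll descend and grip.

>>> {"fn": "move_arm", "kwargs": {"moves": [[[0,-0.01,-0.6],[0,0,0],100],[[0,-0.01,-0.6],[0,0,0],100],[[0,0,-0.5],[0,0,0],100],[[0,0,-0.45],[0,0,0],100],[[0,0,0],[0,0,0],100],[[0,0,0],[0,0,0],60],[[0,0,0],[0,0,0],50],[[0,0,0],[0,0,0],50],[[0,0,0],[0,0,0],50],[[0,0,0],[0,0,0],50],[[0,0,0],[0,0,0],50],[[0,0,0],[0,0,0],50]], "squeeze": 60}}

```text
time: 2.72
eef_pos: [0.5079, -0.1643, 0.0148]
orientation: [0.536, 0.789, 0.169, -0.247]
wrist_force: [0.6, -2.6, 8.4]
opening: 0.539
grasp_force: 55.5
```

```bash
python3 - <<'E'
from h import *
s=state();print(s["opening"],s["grasp_force"],s["wrist_force"],s["ft_torque"])
d=vision.get_image("wrist");a=d["img"][150:400,120:520,::-1]
e=vision.get_image("scene");b=e["img"][150:250,205:365,::-1]
cv2.imwrite("pics/w2.png",np.vstack([cv2.resize(a,(480,300)),cv2.resize(b,(480,300),interpolation=cv2.INTER_CUBIC)]))
E
```

```text
0.5394808112576869 55.48969918861985 [ 0.57524571 -2.6014018   8.35531894] [ 0.14732697 -0.02892543 -0.15041113]
```

View pics/w2.png

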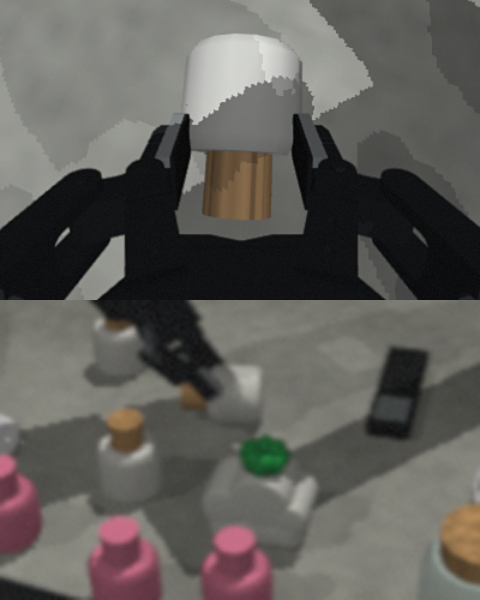

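The pads hold only the shoulder taper because the tips stand farther back than I allowed for. I'll reopen, tilt 7° less, go deeper and regrip.

>>> {"fn": "move_arm", "kwargs": {"moves": [[[0,0,0],[0,0,0],70],[[0,0,0],[0,0,0],100],[[0,0,0],[0,0,0],100],[[0,0,0],[0,0,0],100],[[0,0,0],[0,0,0],100],[[0,0,0],[0,0,0],100]]}}

```text
time: 3.32
eef_pos: [0.5066, -0.163, 0.0125]
orientation: [0.536, 0.789, 0.169, -0.249]
wrist_force: [1.3, -0.2, -0.3]
opening: 1.001
grasp_force: 0.0
```

```bash
python3 - <<'E'
from h import *
az=-1.192;yaw=az+np.pi/2
r=pose(yaw,np.radians(28),az+np.pi)
print(state()["eef_pos"],state()["opening"])
plan([.5064,-.1614,.0047],r)
s=state();d=vision.get_image("wrist");im=d["img"][:,:,::-1].copy();T=ext(d,s)
a=np.array([np.cos(az),np.sin(az),0]);b=np.array([.5009,-.1476,.0294]);c=np.array([-a[1],a[0],0])
for t,rr in((0,.026),(.006,.03),(.045,.03),(.052,.025),(.052,.016),(.08,.016)):
    for sg in(-1,1):cv2.circle(im,tuple(int(v) for v in w2p(b+a*t+sg*c*rr,d,T)),2,(0,0,255),-1)
cv2.imwrite("pics/w3.png",im[120:,100:540])
E
```

```text
[ 0.5065879  -0.16303992  0.01245477] 1.0006857651000594
n 2 dp/row [-0.002  0.016 -0.078] rv/row [-0.0273 -0.0111  0.0002]  total [-0.004  0.033 -0.155] [-0.0545 -0.0222  0.0004]
```

View pics/w3.png

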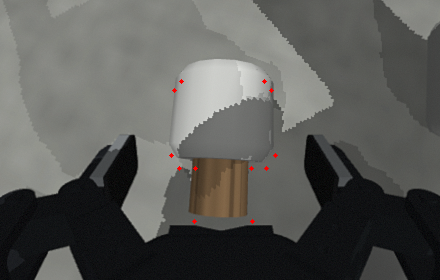

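The squeeze pushed the jar about 4.5 mm towards its base and 2 mm to the left (body centre now at about (222,115) in the crop). I'll correct for that and regrip.

>>> {"fn": "move_arm", "kwargs": {"moves": [[[-0.04,0.05,-0.08],[-0.0273,-0.0111,0],100],[[-0.04,0.05,-0.08],[-0.0273,-0.0111,0],100],[[0,0,0],[0,0,0],100],[[0,0,0],[0,0,0],80],[[0,0,0],[0,0,0],60],[[0,0,0],[0,0,0],50],[[0,0,0],[0,0,0],50],[[0,0,0],[0,0,0],50],[[0,0,0],[0,0,0],50],[[0,0,0],[0,0,0],50]], "squeeze": 60}}

```text
time: 4.2
eef_pos: [0.5036, -0.159, 0.0054]
orientation: [0.545, 0.803, 0.137, -0.199]
wrist_force: [1.0, -0.9, 8.7]
opening: 0.634
grasp_force: 61.1
```

>>> {"fn": "move_arm", "kwargs": {"moves": [[[0,0,0.1],[0,0,0],50],[[0,0,0.15],[0,0,0],50],[[0,0,0],[0,0,0],50],[[0,0,0],[0,0,0],50]], "squeeze": 80}}

```text
time: 4.53
eef_pos: [0.5027, -0.1584, 0.0171]
orientation: [0.545, 0.803, 0.136, -0.2]
wrist_force: [0.2, -0.0, -1.0]
opening: 0.617
grasp_force: 83.7
```

```bash
python3 - <<'E'
from h import *
az=-1.192;yaw=az+np.pi/2
print(state()["eef_pos"],state()["ft_torque"])
d=vision.get_image("wrist");a=d["img"][120:,100:540,::-1]
e=vision.get_image("scene");b=e["img"][150:250,205:365,::-1]
cv2.imwrite("pics/w4.png",np.vstack([a,cv2.resize(b,(440,275),interpolation=cv2.INTER_CUBIC)]))
E
```

```text
[ 0.50274132 -0.15836687  0.01705915] [-0.37720782 -0.12430465  0.02559769]
```

View pics/w4.png

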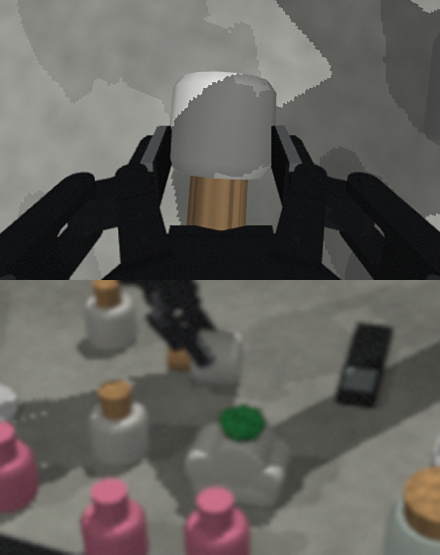

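The jar is off the bench and held on the upper half of its body. Next I'll turn it 84° about the closing axis while raising it.

>>> {"fn": "move_arm", "kwargs": {"moves": [[[0.02,-0.05,0.15],[-0.0542,-0.0216,0],50],[[0.02,-0.05,0.15],[-0.0542,-0.0216,0],50],[[0.02,-0.05,0.15],[-0.0542,-0.0216,0],50],[[0.02,-0.05,0.1],[-0.0542,-0.0216,0],50],[[0.02,-0.05,0.1],[-0.0542,-0.0216,0],50],[[0.02,-0.05,0.1],[-0.0542,-0.0216,0],50],[[0.02,-0.05,0.05],[-0.0542,-0.0216,0],50],[[0.02,-0.05,0.05],[-0.0542,-0.0216,0],50],[[0.02,-0.05,0.05],[-0.0542,-0.0216,0],50],[[0.02,-0.05,0.05],[-0.0542,-0.0216,0],50],[[0.02,-0.05,0],[-0.0542,-0.0216,0],50],[[0.02,-0.05,0],[-0.0542,-0.0216,0],50],[[0,0,0],[0,0,0],50],[[0,0,0],[0,0,0],50]]}}

```text
time: 5.8
eef_pos: [0.5061, -0.1881, 0.0591]
orientation: [0.526, 0.764, -0.222, 0.301]
wrist_force: [0.9, -0.0, -1.4]
opening: 0.614
grasp_force: 84.3
```

```bash
python3 - <<'E'
from h import *
s=state();print(s["eef_pos"],s["ft_torque"],R.from_quat(s["orientation"]).as_matrix()[:,2])
d=vision.get_image("wrist");a=d["img"][120:,100:540,::-1]
e=vision.get_image("scene");b=e["img"][120:240,205:397,::-1]
cv2.imwrite("pics/w5.png",np.vstack([a,cv2.resize(b,(440,275),interpolation=cv2.INTER_CUBIC)]))
E
```

```text
[ 0.50606557 -0.18806993  0.05912121] [0.53944841 0.24013117 0.02108483] [ 0.22715337 -0.65522936 -0.72046917]
```

View pics/w5.png

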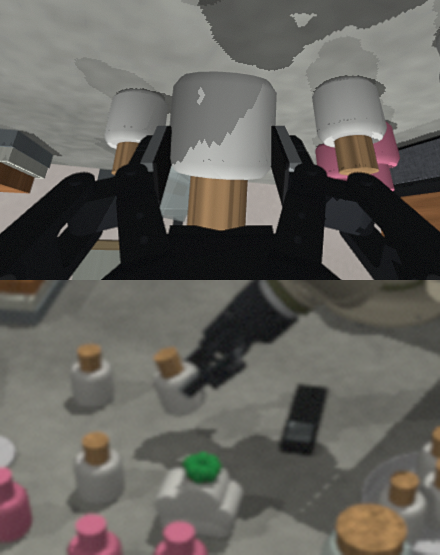

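The jar is held firmly with its cork up, still leaning about 18°. I'll turn it another 16° and lower it.

>>> {"fn": "move_arm", "kwargs": {"moves": [[[0.015,-0.023,0.035],[-0.0412,-0.0165,0],50],[[0.015,-0.023,0.035],[-0.0412,-0.0165,0],50],[[0.015,-0.023,0.035],[-0.0412,-0.0165,0],50],[[0,0,-0.2],[0,0,0],50],[[0,0,-0.2],[0,0,0],50],[[0,0,-0.2],[0,0,0],50],[[0,0,-0.1],[0,0,0],50],[[0,0,0],[0,0,0],50],[[0,0,0],[0,0,0],50]]}}

```text
time: 6.65
eef_pos: [0.533, -0.1649, 0.0652]
orientation: [0.515, 0.716, -0.294, 0.367]
wrist_force: [0.2, 0.3, -2.4]
opening: 0.618
grasp_force: 84.7
```

```bash
python3 - <<'E'
from h import *
s=state();print(s["eef_pos"],s["wrist_force"],s["ft_torque"],R.from_quat(s["orientation"]).as_matrix()[:,2])
E
```

```text
[ 0.53300542 -0.16491056  0.06523833] [ 0.16393973  0.31294926 -2.3628003 ] [0.66975333 0.18067835 0.05540394] [ 0.22212551 -0.7997323  -0.55775308]
```

```bash
python3 - <<'E'
from h import *
s=state();print(s["qpos"].round(3),s["joint_velocities"].round(3))
E
```

```text
[-0.106  0.629  1.827 -1.42   0.895  0.663] [ 0.003 -0.012 -0.002 -0.004  0.004  0.002]
```

Joint 4 has reached its limit. Yawing the tool outwards about the vertical frees it, so I'll compute the pose that makes the jar upright.

```bash
cat >> h.py <<'E'
Rg=R.from_quat([.545,.803,.136,-.2]); aw=np.array([np.cos(-1.192),np.sin(-1.192),0])
aj=Rg.inv().apply(aw)   # jar axis in tool frame
E
python3 - <<'E'
from h import *
s=state();r=R.from_quat(s["orientation"]);ax=r.apply(aj);print("axis",ax,"lean",np.degrees(np.arccos(ax[2])))
G=s["eef_pos"]-.024*r.as_matrix()[:,2];print("G",G)
v=np.cross(ax,[0,0,1]);v=v/np.linalg.norm(v)*np.arccos(ax[2])
up=R.from_rotvec(v)*r;d=up.as_matrix()[:,2];print("d up",d,np.degrees(np.arctan2(d[1],d[0])))
for psi in(45,):
    t=R.from_euler("z",psi,degrees=True)*up;d=t.as_matrix()[:,2];print(d)
    plan(np.array([.51,-.185,.09])+.024*d,t)
    t1=R.from_euler("z",psi,degrees=True)*r;plan(np.array([.51,-.185,.09])+.024*t1.as_matrix()[:,2],t1)
E
```

```text
axis [ 0.07303762 -0.08588934  0.99362394] lean 6.473586672279105
G [ 0.52767441 -0.14571699  0.0786244 ]
d up [ 0.25975166 -0.84397917 -0.46928482] -72.89319270838388
[ 0.78045555 -0.41311123 -0.46928482]
n 7 dp/row [-0.012 -0.086  0.039] rv/row [-0.0036 -0.007   0.0535]  total [-0.085 -0.6    0.27 ] [-0.0252 -0.0493  0.3746]
n 7 dp/row [-0.016 -0.085  0.033] rv/row [ 0.     -0.      0.0536]  total [-0.113 -0.598  0.228] [ 0.    -0.     0.375]
```

>>> {"fn": "move_arm", "kwargs": {"moves": [[[-0.01,-0.07,0.03],[0,0,0.042],50],[[-0.01,-0.07,0.03],[0,0,0.042],50],[[-0.01,-0.07,0.03],[0,0,0.042],50],[[-0.01,-0.07,0.03],[0,0,0.042],50],[[-0.01,-0.07,0.03],[0,0,0.042],50],[[-0.01,-0.07,0.03],[-0.006,-0.012,0.042],50],[[-0.01,-0.07,0.03],[-0.006,-0.012,0.042],50],[[-0.01,-0.07,0.03],[-0.006,-0.012,0.042],50],[[-0.01,-0.04,0.03],[-0.006,-0.012,0.038],50],[[0,0,0],[0,0,0],50],[[0,0,0],[0,0,0],50]]}}

```text
time: 7.57
eef_pos: [0.5774, -0.1584, 0.1787]
orientation: [0.233, 0.865, -0.146, 0.419]
wrist_force: [0.5, 0.3, -2.5]
opening: 0.613
grasp_force: 85.4
```

```bash
cat > f.py <<'E'
from h import *
s=state();r=R.from_quat(s["orientation"]);ax=r.apply(aj);print("axis",ax.round(3),"lean",np.degrees(np.arccos(ax[2])))
d=r.as_matrix()[:,2];G=s["eef_pos"]-.024*d;print("G",G.round(4),"d",d.round(3),"q",s["qpos"].round(2),s["wrist_force"].round(2))
v=np.cross(ax,[0,0,1]);v=v/np.linalg.norm(v)*np.arccos(ax[2])
up=R.from_rotvec(v)*r;d=up.as_matrix()[:,2]
plan(np.array([.51,-.185,.028])+.024*d,up)
E
python3 f.py
```

```text
axis [ 0.169 -0.037  0.985] lean 9.950844943954138
G [ 0.5617 -0.1477  0.1932] d [ 0.657 -0.448 -0.606] q [-0.38  0.28  1.93 -1.42  0.17 -0.09] [ 0.45  0.25 -2.53]
n 5 dp/row [-0.198 -0.151 -0.648] rv/row [-0.0035 -0.0162  0.    ]  total [-0.99  -0.756 -3.238] [-0.0176 -0.081   0.    ]
```

Pointing outwards runs the wrist into its singularity. With this forearm pitch, more sideways is what frees joint 4, so I'll aim the tool azimuth at about −100° instead.

```bash
cat > f.py <<'E'
from h import *
import sys
az,gx,gy,gz,lean=map(float,sys.argv[1:6])
s=state();r=R.from_quat(s["orientation"]);ax=r.apply(aj);print("axis",ax.round(3),"lean",np.degrees(np.arccos(ax[2])))
d=r.as_matrix()[:,2];G=s["eef_pos"]-.024*d;print("G",G.round(4),"d",d.round(3),"q",s["qpos"].round(2),s["wrist_force"].round(2))
v=np.cross(ax,[0,0,1]);v=v/np.linalg.norm(v)*np.arccos(ax[2])
up=R.from_rotvec(v)*r;d=up.as_matrix()[:,2]
t=R.from_euler("z",az-np.degrees(np.arctan2(d[1],d[0])),degrees=True)*up
c=t.as_matrix()[:,1];t=R.from_rotvec(c*np.radians(lean))*t
d=t.as_matrix()[:,2];print("target d",d.round(3),"jar axis",t.apply(aj).round(3))
plan(np.array([gx,gy,gz])+.024*d,t)
E
python3 f.py -100 .51 -.2 .09 10
```

```text
axis [ 0.169 -0.037  0.985] lean 9.950844943954138
G [ 0.5617 -0.1477  0.1932] d [ 0.657 -0.448 -0.606] q [-0.38  0.28  1.93 -1.42  0.17 -0.09] [ 0.45  0.25 -2.53]
target d [-0.137 -0.776 -0.615] jar axis [-0.03  -0.171  0.985]
n 10 dp/row [-0.141 -0.12  -0.207] rv/row [ 0.0017 -0.0025 -0.0569]  total [-1.415 -1.204 -2.068] [ 0.0171 -0.0248 -0.5688]
```

>>> {"fn": "move_arm", "kwargs": {"moves": [[[-0.1,-0.086,-0.05],[0.001,-0.002,-0.04],50],[[-0.1,-0.086,-0.05],[0.001,-0.002,-0.04],50],[[-0.1,-0.086,-0.05],[0.001,-0.002,-0.04],50],[[-0.1,-0.086,-0.1],[0.001,-0.002,-0.04],50],[[-0.1,-0.086,-0.15],[0.001,-0.002,-0.04],50],[[-0.1,-0.086,-0.15],[0.001,-0.002,-0.04],50],[[-0.1,-0.086,-0.15],[0.001,-0.002,-0.04],50],[[-0.1,-0.086,-0.15],[0.001,-0.002,-0.04],50],[[-0.1,-0.086,-0.15],[0.001,-0.002,-0.04],50],[[-0.1,-0.086,-0.15],[0.001,-0.002,-0.04],50],[[-0.1,-0.086,-0.15],[0.001,-0.002,-0.04],50],[[-0.1,-0.086,-0.15],[0.001,-0.002,-0.04],50],[[-0.1,-0.086,-0.15],[0.001,-0.002,-0.04],50],[[-0.1,-0.086,-0.15],[0.001,-0.002,-0.04],50],[[0,0,0],[0,0,0],50],[[0,0,0],[0,0,0],50]]}}

```text
time: 8.9
eef_pos: [0.5088, -0.2174, 0.0903]
orientation: [0.681, 0.584, -0.334, 0.288]
wrist_force: [0.1, 0.7, -1.6]
opening: 0.615
grasp_force: 85.4
```

```bash
python3 f.py -105 .51 -.2 .06 5
```

```text
axis [-0.026 -0.165  0.986] lean 9.630075104649553
G [ 0.5116 -0.1986  0.105 ] d [-0.119 -0.783 -0.61 ] q [-0.2   0.63  1.6  -1.04  1.16  0.53] [ 0.11  0.73 -1.59]
target d [-0.217 -0.81  -0.544] jar axis [-0.023 -0.084  0.996]
n 2 dp/row [-0.04  -0.02  -0.434] rv/row [-0.0188  0.0042 -0.0263]  total [-0.079 -0.04  -0.868] [-0.0377  0.0084 -0.0527]
```

>>> {"fn": "move_arm", "kwargs": {"moves": [[[-0.02,-0.01,-0.2],[-0.0188,0.004,-0.013],50],[[-0.02,-0.01,-0.2],[-0.0188,0.004,-0.013],50],[[-0.02,-0.01,-0.2],[-0.0188,0.004,-0.013],50],[[-0.02,-0.01,-0.2],[-0.0188,0.004,-0.013],50],[[0,0,-0.1],[0,0,0],50],[[0,0,-0.1],[0,0,0],50],[[0,0,0],[0,0,0],50],[[0,0,0],[0,0,0],50]]}}

```text
time: 9.57
eef_pos: [0.5042, -0.2201, 0.0422]
orientation: [0.682, 0.522, -0.405, 0.313]
wrist_force: [-0.0, 0.3, -1.7]
opening: 0.613
grasp_force: 85.5
```

```bash
python3 f.py -105 .51 -.2 .035 0; python3 - <<'E'
from h import *
d=vision.get_image("wrist");a=d["img"][120:,100:540,::-1]
e=vision.get_image("scene");b=e["img"][130:220,215:359,::-1]
cv2.imwrite("pics/w6.png",np.vstack([a,cv2.resize(b,(440,275),interpolation=cv2.INTER_CUBIC)]))
E
```

```text
axis [-0.004 -0.007  1.   ] lean 0.44819828985927557
G [ 0.5097 -0.1997  0.0536] d [-0.227 -0.85  -0.476] q [-0.16  0.8   1.56 -1.14  1.29  0.76] [-0.01  0.32 -1.73]
target d [-0.229 -0.853 -0.469] jar axis [-0. -0.  1.]
n 1 dp/row [ 0.006 -0.008 -0.368] rv/row [-0.0031  0.002   0.0001]  total [ 0.006 -0.008 -0.368] [-0.0031  0.002   0.0001]
```

View pics/w6.png

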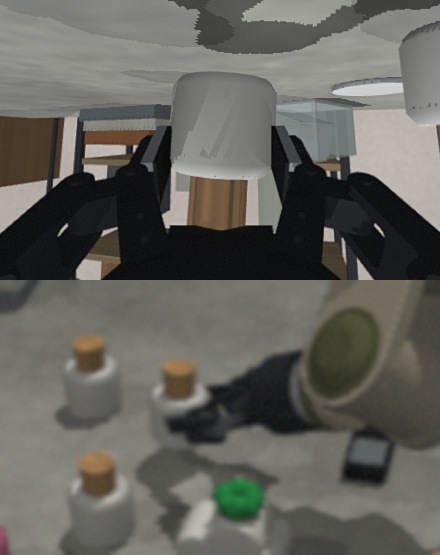

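The jar hangs upright, with the scene crop showing it vertical at (180,400). I'll lower it to touch.

>>> {"fn": "move_arm", "kwargs": {"moves": [[[0,0,-0.1],[0,0,0],50],[[0,0,-0.1],[0,0,0],50],[[0,0,-0.1],[0,0,0],50],[[0,0,-0.06],[0,0,0],50],[[0,0,0],[0,0,0],50]]}}

```text
time: 10.08
eef_pos: [0.5038, -0.2201, 0.0226]
orientation: [0.682, 0.522, -0.406, 0.312]
wrist_force: [0.4, 0.4, -1.9]
opening: 0.614
grasp_force: 85.5
```

>>> {"fn": "move_arm", "kwargs": {"moves": [[[0,0,-0.06],[0,0,0],50],[[0,0,-0.06],[0,0,0],50],[[0,0,0],[0,0,0],50]]}}

```text
time: 10.33
eef_pos: [0.5043, -0.2203, 0.0184]
orientation: [0.682, 0.521, -0.407, 0.313]
wrist_force: [-0.0, 2.5, 5.6]
opening: 0.614
grasp_force: 86.5
```

It's touching the bench, so I'll release and back out along the tool axis.

>>> {"fn": "move_arm", "kwargs": {"moves": [[[0,0,0],[0,0,0],75],[[0,0,0],[0,0,0],90],[[0,0,0],[0,0,0],100],[[0,0,0],[0,0,0],100],[[0,0,0],[0,0,0],100],[[0,0,0],[0,0,0],100],[[0.06,0.2,0.11],[0,0,0],100],[[0.1,0.4,0.22],[0,0,0],100],[[0.15,0.55,0.3],[0,0,0],100],[[0.15,0.55,0.3],[0,0,0],100],[[0.15,0.55,0.3],[0,0,0],100],[[0,0,0],[0,0,0],100]]}}

```text
time: 11.33
eef_pos: [0.5371, -0.103, 0.0818]
orientation: [0.682, 0.523, -0.403, 0.315]
wrist_force: [-0.5, 0.8, 0.2]
opening: 1.003
grasp_force: 0.0
```

```bash
cat > det.py <<'E'
from h import *
def blobs(n="top"):
    d=vision.get_image(n);T=ext(d);im=d["img"]
    hsv=cv2.cvtColor(im,cv2.COLOR_RGB2HSV)
    m=cv2.inRange(hsv,(8,90,60),(22,255,255))
    k,l,st,c=cv2.connectedComponentsWithStats(m)
    for i in range(1,k):
        if st[i,4]>60 and st[i,4]<900: print(c[i].round(1),st[i].tolist(),p2w(c[i],.08,d,T).round(4))
    return d,T
if __name__=="__main__":
    s=state();print(s["eef_pos"],s["qpos"].round(2),s["wrist_force"].round(1));blobs()
E
python3 det.py
```

```text
[ 0.53709348 -0.10297999  0.08182241] [ 0.05  0.79  1.4  -1.    1.51  0.68] [-0.5  0.8  0.2]
[233.6 129.3] [218, 113, 32, 33, 827] [0.7618 0.1496 0.08  ]
[395.9 183.6] [389, 177, 15, 14, 170] [ 0.6436 -0.217   0.08  ]
[618.6 206.1] [599, 196, 41, 30, 804] [ 0.5999 -0.7404  0.08  ]
[555.1 234. ] [544, 222, 25, 25, 293] [ 0.5341 -0.5831  0.08  ]
[386.1 241.6] [379, 235, 15, 14, 166] [ 0.5136 -0.1949  0.08  ]
[442.3 265.4] [434, 259, 17, 14, 190] [ 0.462  -0.3208  0.08  ]
[  3.2 299.1] [0, 283, 10, 28, 163] [0.3741 0.6553 0.08  ]
```

The fallen jar now stands upright, with a round cork at (.514,−.196) matching its neighbours. I'll bring the tool vertical above it, with the closing axis at yaw −16° (tangential for seats 74° and −106°).

```bash
python3 - <<'E'
from h import *
plan([.5136,-.196,.17],pose(np.radians(-16)))
E
```

```text
n 9 dp/row [-0.05  -0.202  0.199] rv/row [ 0.055  -0.0149 -0.0008]  total [-0.449 -1.822  1.791] [ 0.4951 -0.1342 -0.0069]
```

>>> {"fn": "move_arm", "kwargs": {"moves": [[[0,0,0.4],[0.05,-0.013,0],100],[[0,0,0.4],[0.05,-0.013,0],100],[[0,0,0.4],[0.05,-0.013,0],100],[[0,0,0.4],[0.05,-0.014,0],100],[[-0.07,-0.3,0.19],[0.05,-0.014,0],100],[[-0.07,-0.3,0],[0.05,-0.014,0],100],[[-0.07,-0.3,0],[0.05,-0.014,0],70],[[-0.07,-0.3,0],[0.05,-0.014,-0.002],70],[[-0.07,-0.3,0],[0.05,-0.014,-0.002],70],[[-0.1,-0.322,0],[0.045,-0.01,-0.002],70],[[0,0,0],[0,0,0],70],[[0,0,0],[0,0,0],70]]}}

```text
time: 12.38
eef_pos: [0.5109, -0.2008, 0.1679]
orientation: [0.8, 0.6, -0.002, -0.0]
wrist_force: [0.1, 0.1, 0.6]
opening: 0.701
grasp_force: 0.0
```

```bash
cat > wl.py <<'E'
from h import *
def wcork(z=.08,show=None):
    s=state();d=vision.get_image("wrist");T=ext(d,s);im=d["img"]
    hsv=cv2.cvtColor(im,cv2.COLOR_RGB2HSV)
    m=cv2.morphologyEx(cv2.inRange(hsv,(8,80,40),(24,255,255)),cv2.MORPH_OPEN,np.ones((3,3)))
    k,l,st,c=cv2.connectedComponentsWithStats(m)
    for i in range(1,k):
        if st[i,4]>150: print(c[i].round(1),st[i].tolist(),p2w(c[i],z,d,T).round(4),p2w(c[i],z-.012,d,T).round(4))
    if show: cv2.imwrite(show,im[:,:,::-1])
    return d,T
E
python3 - <<'E'
from h import *;from wl import *
s=state();print(s["eef_pos"],s["qpos"].round(2))
wcork(show="pics/w7.png")
plan([.5136,-.196,.17],pose(np.radians(-16)))
E
```

```text
[ 0.510854   -0.20084723  0.16790328] [-0.59  0.4   1.35 -0.    1.39 -0.31]
[458.1 171. ] [436, 154, 45, 36, 1236] [ 0.6389 -0.2147  0.08  ] [ 0.6438 -0.2187  0.068 ]
[321.8 186.5] [306, 168, 33, 38, 980] [ 0.5128 -0.1937  0.08  ] [ 0.5119 -0.1968  0.068 ]
[308.8 303. ] [294, 284, 29, 38, 915] [ 0.463  -0.3149  0.08  ] [ 0.4599 -0.3235  0.068 ]
n 1 dp/row [0.046 0.067 0.041] rv/row [ 0.0008 -0.0017  0.0004]  total [0.046 0.067 0.041] [ 0.0008 -0.0017  0.0004]
```

>>> {"fn": "move_arm", "kwargs": {"moves": [[[0.03,0.1,-0.5],[0,0,0],70],[[0,0,-0.6],[0,0,0],70],[[0,0,-0.6],[0,0,0],70],[[0,0,-0.4],[0,0,0],70],[[0,0,-0.24],[0,0,0],70],[[0,0,0],[0,0,0],70],[[0,0,0],[0,0,0],25],[[0,0,0],[0,0,0],25],[[0,0,0],[0,0,0],25],[[0,0,0],[0,0,0],25],[[0,0,0],[0,0,0],25]], "squeeze": 50}}

```text
time: 13.35
eef_pos: [0.5139, -0.1938, 0.0522]
orientation: [0.798, 0.602, -0.001, 0.001]
wrist_force: [-0.9, 0.2, -0.1]
opening: 0.253
grasp_force: 0.0
```

>>> {"fn": "move_arm", "kwargs": {"moves": [[[0,0,0],[0,0,0],10],[[0,0,0],[0,0,0],0],[[0,0,0],[0,0,0],0],[[0,0,0],[0,0,0],0]]}}

```text
time: 13.68
eef_pos: [0.5136, -0.1938, 0.0515]
orientation: [0.798, 0.602, -0.001, 0.0]
wrist_force: [0.2, -0.5, -0.8]
opening: -0.001
grasp_force: 0.0
```

```bash
python3 - <<'E'
from h import *
s=state();a=vision.get_image("wrist")["img"][:,:,::-1]
b=vision.get_image("scene")["img"][130:250,205:397,::-1]
cv2.imwrite("pics/w8.png",np.vstack([a[60:360,60:540],cv2.resize(b,(480,300),interpolation=cv2.INTER_CUBIC)]))
print(R.from_quat(s["orientation"]).as_matrix().round(3))
import det;det.blobs()
E
```

```text
[[ 0.274  0.962 -0.002]
 [ 0.962 -0.274 -0.002]
 [-0.002 -0.001 -1.   ]]
[233.6 129.4] [218, 113, 32, 33, 830] [0.7616 0.1495 0.08  ]
[395.7 183.9] [388, 177, 16, 15, 169] [ 0.643  -0.2167  0.08  ]
[232.9 203.3] [226, 196, 15, 15, 167] [0.5944 0.1463 0.08  ]
[618.6 206.1] [599, 196, 41, 30, 805] [ 0.5999 -0.7403  0.08  ]
[212.1 222.8] [205, 216, 15, 14, 173] [0.5505 0.1913 0.08  ]
[555.1 234. ] [544, 222, 25, 25, 292] [ 0.5341 -0.5831  0.08  ]
[190.9 242.1] [183, 235, 17, 15, 190] [0.5073 0.2368 0.08  ]
[217.9 249.8] [211, 243, 15, 14, 176] [0.4912 0.1766 0.08  ]
[  3.2 299.1] [0, 283, 10, 28, 161] [0.374  0.6553 0.08  ]
```

View pics/w8.png

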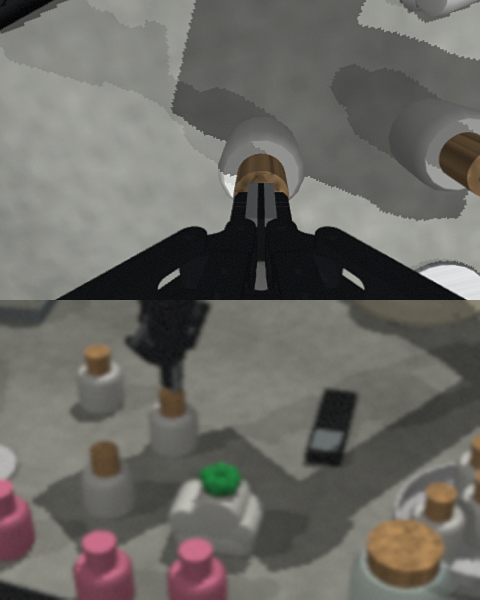

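```bash
python3 - <<'E'
from h import *
s=state();d=vision.get_image("wrist");T=ext(d,s);p=s["eef_pos"]
for w in (p,p+[0,0,.019],[.5125,-.1955,.08],[.5125,-.1955,.052]): print(w,w2p(w,d,T)-60)
for q in((321,223),(321,250)): print(p2w(q,.08,d,T),p2w(q,.052,d,T),p2w(q,.066,d,T))
e=vision.get_image("scene");Te=ext(e);
for w in (p,[.5125,-.1955,.08],[.5125,-.1955,.0],[.644,-.2185,.08]): print((w2p(w,e,Te)-[205,130])*2.5)
E
```

```text
[ 0.51355822 -0.19373917  0.0514746 ] [262.12974217 171.46419318]
[ 0.51355822 -0.19373917  0.0704746 ] [262.25607789 184.25108666]
[0.5125, -0.1955, 0.08] [261.39016872 194.83047494]
[0.5125, -0.1955, 0.052] [261.32393337 174.53836291]
[ 0.51766162 -0.17662414  0.08      ] [ 0.51455469 -0.18752757  0.052     ] [ 0.51610815 -0.18207585  0.066     ]
[ 0.51312813 -0.19249053  0.08      ] [ 0.50916543 -0.20638904  0.052     ] [ 0.51114678 -0.19943979  0.066     ]
[173.11698468 109.46618537]
[170.96197779  89.03171242]
[174.21273059 142.80753132]
[102.65141826 146.54087356]
```

The pads closed above the cork: the projected TCP is at crop (262,171), but the shut tips show at about y=190. So the tips stand about 27 mm behind the reported TCP, which also explains the earlier shallow grips. I'll open, go about 22 mm lower while watching force, and close.

>>> {"fn": "move_arm", "kwargs": {"moves": [[[0,0,0],[0,0,0],70],[[0,0,0],[0,0,0],70],[[0,0,0],[0,0,0],70],[[0,0,0],[0,0,0],70],[[0,-0.03,-0.1],[0,0,0],70],[[0,0,-0.1],[0,0,0],70],[[0,0,-0.1],[0,0,0],70],[[0,0,-0.1],[0,0,0],70],[[0,0,0],[0,0,0],70]]}}

```text
time: 14.68
eef_pos: [0.513, -0.1949, 0.0302]
orientation: [0.798, 0.602, -0.002, -0.001]
wrist_force: [-1.0, -0.9, 0.2]
opening: 0.701
grasp_force: 0.0
```

>>> {"fn": "move_arm", "kwargs": {"moves": [[[0,0,0],[0,0,0],30],[[0,0,0],[0,0,0],10],[[0,0,0],[0,0,0],10],[[0,0,0],[0,0,0],10],[[0,0,0],[0,0,0],10],[[0,0,0],[0,0,0],10]], "squeeze": 50}}

```text
time: 15.18
eef_pos: [0.5137, -0.1953, 0.0319]
orientation: [0.798, 0.602, -0.001, 0.0]
wrist_force: [-1.2, 0.5, 5.1]
opening: 0.35
grasp_force: 49.6
```

>>> {"fn": "move_arm", "kwargs": {"moves": [[[0,0,0.1],[0,0,0],10],[[0,0,0.3],[0,0,0],10],[[0,0,0.5],[0,0,0],10],[[0,0,0.7],[0,0,0],10],[[0,0,0.6],[0,0,0],10],[[0,0,0.2],[0,0,0],10],[[0,0,0],[0,0,0],10],[[0,0,0],[0,0,0],10]], "squeeze": 70}}

```text
time: 15.85
eef_pos: [0.5133, -0.195, 0.1511]
orientation: [0.798, 0.602, -0.001, -0.0]
wrist_force: [0.4, -0.4, -2.3]
opening: 0.34
grasp_force: 69.6
```

```bash
python3 - <<'E'
from h import *;from wl import *
s=state();print(s["eef_pos"],s["ft_torque"].round(2));wcork(.198)
plan([.5674,.2506,.15],pose(np.radians(-16)))
E
```

```text
[ 0.51332739 -0.19503776  0.15110926] [ 0.02  0.06 -0.03]
[464.3 182.1] [441, 163, 47, 40, 1392] [ 0.5888 -0.1695  0.198 ] [ 0.5939 -0.174   0.186 ]
[317.6 273.7] [291, 223, 60, 115, 4740] [ 0.5101 -0.1972  0.198 ] [ 0.5079 -0.2043  0.186 ]
n 12 dp/row [ 0.091  0.742 -0.   ] rv/row [ 0.     -0.0002 -0.0001]  total [ 1.089e+00  8.909e+00 -4.000e-03] [ 0.0002 -0.0019 -0.0006]
```

>>> {"fn": "move_arm", "kwargs": {"moves": [[[0.05,0.4,0],[0,0,0],10],[[0.09,0.74,0],[0,0,0],10],[[0.09,0.74,0],[0,0,0],10],[[0.09,0.74,0],[0,0,0],10],[[0.09,0.74,0],[0,0,0],10],[[0.09,0.74,0],[0,0,0],10],[[0.09,0.74,0],[0,0,0],10],[[0.09,0.74,0],[0,0,0],10],[[0.09,0.74,0],[0,0,0],10],[[0.09,0.74,0],[0,0,0],10],[[0.09,0.74,0],[0,0,0],10],[[0.09,0.74,0],[0,0,0],10],[[0.05,0.37,0],[0,0,0],10],[[0,0,0],[0,0,0],10],[[0,0,0],[0,0,0],10]]}}

```text
time: 17.15
eef_pos: [0.5672, 0.2509, 0.1493]
orientation: [0.798, 0.603, -0.003, -0.001]
wrist_force: [0.2, 0.0, -1.1]
opening: 0.342
grasp_force: 69.5
```

```bash
python3 - <<'E'
from h import *;from wl import *
s=state();print(s["eef_pos"],s["qpos"].round(2));wcork(.084,"pics/w9.png")
plan([.5674,.2506,.15],pose(np.radians(-16)))
E
```

```text
[0.56722593 0.25085532 0.14934485] [ 0.23  0.54  1.16 -0.    1.44  0.5 ]
[261.  226.3] [243, 206, 36, 41, 1092] [0.5076 0.243  0.084 ] [0.5036 0.2389 0.072 ]
[320.5 261.9] [291, 224, 60, 75, 3714] [0.5495 0.1935 0.084 ] [0.5476 0.187  0.072 ]
[577.1 287.9] [525, 245, 106, 88, 6961] [0.7855 0.0955 0.084 ] [0.7953 0.084  0.072 ]
n 1 dp/row [-0.001  0.014  0.004] rv/row [ 0.0014 -0.0024 -0.0008]  total [-0.001  0.014  0.004] [ 0.0014 -0.0024 -0.0008]
```

>>> {"fn": "move_arm", "kwargs": {"moves": [[[0,0,-0.4],[0,0,0],10],[[0,0,-0.4],[0,0,0],10],[[0,0,-0.3],[0,0,0],10],[[0,0,-0.2],[0,0,0],10],[[0,0,-0.15],[0,0,0],10],[[0,0,-0.1],[0,0,0],10],[[0,0,0],[0,0,0],10]]}}

```text
time: 17.78
eef_pos: [0.568, 0.2498, 0.0734]
orientation: [0.798, 0.602, -0.002, -0.0]
wrist_force: [0.9, 0.1, -2.4]
opening: 0.341
grasp_force: 69.4
```

>>> {"fn": "move_arm", "kwargs": {"moves": [[[0,0,-0.1],[0,0,0],10],[[0,0,-0.1],[0,0,0],10],[[0,0,-0.1],[0,0,0],10],[[0,0,0],[0,0,0],10]]}}

```text
time: 18.12
eef_pos: [0.5676, 0.2502, 0.058]
orientation: [0.798, 0.602, -0.002, -0.0]
wrist_force: [-0.7, 0.3, -2.1]
opening: 0.344
grasp_force: 69.5
```

>>> {"fn": "move_arm", "kwargs": {"moves": [[[0,0,-0.1],[0,0,0],10],[[0,0,-0.1],[0,0,0],10],[[0,0,-0.1],[0,0,0],10],[[0,0,-0.08],[0,0,0],10],[[0,0,-0.04],[0,0,0],10],[[0,0,0],[0,0,0],10]]}}

```text
time: 18.62
eef_pos: [0.5678, 0.2502, 0.0374]
orientation: [0.798, 0.602, -0.002, -0.0]
wrist_force: [0.7, 0.1, -1.0]
opening: 0.341
grasp_force: 69.5
```

>>> {"fn": "move_arm", "kwargs": {"moves": [[[0,0,-0.04],[0,0,0],10],[[0,0,-0.04],[0,0,0],10],[[0,0,0],[0,0,0],10]]}}

```text
time: 18.87
eef_pos: [0.5684, 0.2506, 0.036]
orientation: [0.798, 0.602, -0.0, 0.0]
wrist_force: [-4.7, -1.3, 10.9]
opening: 0.34
grasp_force: 70.7
```

It's on the tin floor, so I'll release with a small opening and rise.

>>> {"fn": "move_arm", "kwargs": {"moves": [[[0,0,0.02],[0,0,0],45],[[0,0,0],[0,0,0],58],[[0,0,0],[0,0,0],58],[[0,0,0],[0,0,0],58],[[0,0,0.2],[0,0,0],58],[[0,0,0.4],[0,0,0],58],[[0,0,0.6],[0,0,0],58],[[0,0,0.6],[0,0,0],58],[[0,0,0.4],[0,0,0],58],[[0,0,0],[0,0,0],58]]}}

```text
time: 19.7
eef_pos: [0.57, 0.2508, 0.1506]
orientation: [0.798, 0.602, 0.003, 0.002]
wrist_force: [-0.2, 0.2, 0.6]
opening: 0.58
grasp_force: 0.0
```

```bash
python3 - <<'E'
from h import *;import wl
s=state();print(s["eef_pos"],s["opening"]);wl.wcork(.084)
plan([.644,-.2183,.15],pose(np.radians(-16)))
E
```

```text
[0.5700146  0.25078612 0.15059621] 0.58003028198078
[318.  200.1] [301, 180, 35, 41, 1147] [0.5676 0.2526 0.084 ] [0.5665 0.249  0.072 ]
[259.  227.4] [240, 207, 38, 42, 1187] [0.509  0.2425 0.084 ] [0.5051 0.2384 0.072 ]
[316.6 257.5] [300, 237, 34, 41, 1110] [0.5506 0.1986 0.084 ] [0.5487 0.1924 0.072 ]
[570.3 286.3] [519, 244, 104, 86, 6724] [0.7849 0.096  0.084 ] [0.7946 0.0847 0.072 ]
[362.4 285. ] [354, 264, 19, 41, 452] [0.5851 0.1575 0.084 ] [0.5849 0.1492 0.072 ]
[276.  285.8] [270, 269, 12, 34, 203] [0.5041 0.18   0.084 ] [0.4999 0.1729 0.072 ]
n 12 dp/row [ 0.125 -0.781  0.004] rv/row [ 0.      0.0001 -0.0001]  total [ 1.499 -9.377  0.043] [ 0.0003  0.0015 -0.0007]
```

>>> {"fn": "move_arm", "kwargs": {"moves": [[[0.07,-0.4,0.1],[0,0,0],60],[[0.125,-0.78,0.1],[0,0,0],65],[[0.125,-0.78,0],[0,0,0],70],[[0.125,-0.78,0],[0,0,0],70],[[0.125,-0.78,0],[0,0,0],70],[[0.125,-0.78,0],[0,0,0],70],[[0.125,-0.78,0],[0,0,0],70],[[0.125,-0.78,0],[0,0,0],70],[[0.125,-0.78,0],[0,0,0],70],[[0.125,-0.78,0],[0,0,0],70],[[0.125,-0.78,0],[0,0,0],70],[[0.125,-0.78,0],[0,0,0],70],[[0.06,-0.4,0],[0,0,0],70],[[0,0,0],[0,0,0],70],[[0,0,0],[0,0,0],70]]}}

```text
time: 21.0
eef_pos: [0.6428, -0.2195, 0.1535]
orientation: [0.799, 0.602, -0.002, -0.001]
wrist_force: [0.0, 0.3, 0.1]
opening: 0.696
grasp_force: 0.0
```

```bash
python3 - <<'E'
from h import *;import wl
s=state();print(s["eef_pos"],s["opening"]);wl.wcork(.08)
plan([.644,-.2183,.031],pose(np.radians(-16)))
E
```

```text
[ 0.64276918 -0.21946209  0.15346453] 0.6962853816734319
[322.  194.3] [306, 174, 34, 41, 1092] [ 0.6439 -0.2155  0.08  ] [ 0.643  -0.2189  0.068 ]
[614.3 383.2] [587, 368, 53, 30, 1064] [ 0.9118 -0.5339  0.08  ] [ 0.9237 -0.5525  0.068 ]
n 4 dp/row [ 0.005 -0.    -0.615] rv/row [ 0.0001 -0.0005 -0.0001]  total [ 2.100e-02 -1.000e-03 -2.459e+00] [ 0.0002 -0.0018 -0.0005]
```

>>> {"fn": "move_arm", "kwargs": {"moves": [[[0.02,0.03,-0.5],[0,0,0],70],[[0,0,-0.6],[0,0,0],70],[[0,0,-0.5],[0,0,0],70],[[0,0,-0.4],[0,0,0],70],[[0,0,-0.3],[0,0,0],70],[[0,0,-0.15],[0,0,0],70],[[0,0,0],[0,0,0],70],[[0,0,0],[0,0,0],40],[[0,0,0],[0,0,0],10],[[0,0,0],[0,0,0],10],[[0,0,0],[0,0,0],10],[[0,0,0],[0,0,0],10],[[0,0,0],[0,0,0],10]], "squeeze": 60}}

```text
time: 22.13
eef_pos: [0.645, -0.2173, 0.0343]
orientation: [0.798, 0.602, -0.001, 0.001]
wrist_force: [-1.6, 1.8, 5.8]
opening: 0.343
grasp_force: 59.1
```

>>> {"fn": "move_arm", "kwargs": {"moves": [[[0,0,0.1],[0,0,0],10],[[0,0,0.3],[0,0,0],10],[[0,0,0.5],[0,0,0],10],[[0,0,0.6],[0,0,0],10],[[0,0,0.6],[0,0,0],10],[[0,0,0.4],[0,0,0],10],[[-0.1,0.3,0],[0,0,0],10],[[-0.22,0.69,0],[0,0,0],10],[[-0.22,0.69,0],[0,0,0],10],[[-0.22,0.69,0],[0,0,0],10],[[-0.22,0.69,0],[0,0,0],10],[[-0.22,0.69,0],[0,0,0],10],[[-0.22,0.69,0],[0,0,0],10],[[-0.22,0.69,0],[0,0,0],10],[[-0.22,0.69,0],[0,0,0],10],[[-0.22,0.69,0],[0,0,0],10],[[-0.16,0.44,0],[0,0,0],10],[[0,0,0],[0,0,0],10],[[0,0,0],[0,0,0],10]], "squeeze": 70}}

```text
time: 23.72
eef_pos: [0.532, 0.1312, 0.1579]
orientation: [0.798, 0.603, -0.001, 0.0]
wrist_force: [0.3, -0.2, -1.6]
opening: 0.336
grasp_force: 69.6
```

```bash
python3 - <<'E'
from h import *;import wl
s=state();print(s["eef_pos"],s["opening"],s["grasp_force"]);wl.wcork(.078)
plan([.533,.1304,.08],pose(np.radians(-16)))
import det;det.blobs()
E
```

```text
[0.53195329 0.13115517 0.15788897] 0.3359288216048779 69.59040641784668
[323.6  48. ] [304, 25, 40, 47, 1495] [0.5671 0.2501 0.078 ] [0.5678 0.2521 0.066 ]
[256.1  85. ] [235, 64, 44, 42, 1410] [0.506  0.2387 0.078 ] [0.5038 0.2402 0.066 ]
[601.5 128.4] [554, 75, 86, 104, 7321] [0.7857 0.1244 0.078 ] [0.7966 0.1206 0.066 ]
[321.3 125.5] [303, 107, 38, 38, 1138] [0.5489 0.1926 0.078 ] [0.5487 0.1919 0.066 ]
[261.8 159.9] [243, 141, 39, 39, 1185] [0.4899 0.1785 0.078 ] [0.487  0.1772 0.066 ]
[382.5 160.9] [363, 142, 40, 39, 1188] [0.593  0.1483 0.078 ] [0.5949 0.1456 0.066 ]
[320.5 260.6] [292, 223, 58, 75, 3600] [0.5126 0.0674 0.078 ] [0.5108 0.0609 0.066 ]
n 2 dp/row [ 0.006  0.002 -0.778] rv/row [ 0.0005 -0.0004 -0.0005]  total [ 0.011  0.004 -1.556] [ 0.001  -0.0007 -0.001 ]
[233.6 129.3] [218, 113, 32, 33, 831] [0.7617 0.1495 0.08  ]
[618.6 206.1] [599, 196, 41, 30, 806] [ 0.5999 -0.7403  0.08  ]
[555.1 234. ] [544, 222, 25, 25, 292] [ 0.5341 -0.5831  0.08  ]
[442.3 265.4] [434, 259, 17, 14, 190] [ 0.462  -0.3208  0.08  ]
[  3.1 299.1] [0, 284, 10, 27, 157] [0.3739 0.6554 0.08  ]
```

>>> {"fn": "move_arm", "kwargs": {"moves": [[[0.01,0.01,-0.5],[0,0,0],10],[[0,0,-0.5],[0,0,0],10],[[0,0,-0.4],[0,0,0],10],[[0,0,-0.2],[0,0,0],10],[[0,0,-0.1],[0,0,0],10],[[0,0,-0.1],[0,0,0],10],[[0,0,-0.1],[0,0,0],10],[[0,0,0],[0,0,0],10]]}}

```text
time: 24.48
eef_pos: [0.533, 0.1306, 0.0624]
orientation: [0.798, 0.602, -0.001, 0.0]
wrist_force: [-0.4, 0.3, -2.5]
opening: 0.338
grasp_force: 69.7
```

>>> {"fn": "move_arm", "kwargs": {"moves": [[[0,0,-0.1],[0,0,0],10],[[0,0,-0.1],[0,0,0],10],[[0,0,-0.1],[0,0,0],10],[[0,0,-0.1],[0,0,0],10],[[0,0,-0.05],[0,0,0],10],[[0,0,-0.03],[0,0,0],10],[[0,0,0],[0,0,0],10]]}}

```text
time: 25.07
eef_pos: [0.5331, 0.1315, 0.0391]
orientation: [0.798, 0.602, -0.001, -0.0]
wrist_force: [-0.9, 7.1, 6.0]
opening: 0.34
grasp_force: 70.7
```

>>> {"fn": "move_arm", "kwargs": {"moves": [[[0,0.03,-0.02],[0,0,0],10],[[0,0,-0.02],[0,0,0],10],[[0,0,0],[0,0,0],10]]}}

```text
time: 25.32
eef_pos: [0.5336, 0.1333, 0.0385]
orientation: [0.798, 0.602, 0.0, 0.0]
wrist_force: [-3.3, 6.2, 18.3]
opening: 0.339
grasp_force: 71.8
```

Its height matches the tin floor, so I'll release and rise, then go to jar_b.

>>> {"fn": "move_arm", "kwargs": {"moves": [[[0,0,0.03],[0,0,0],45],[[0,0,0],[0,0,0],58],[[0,0,0],[0,0,0],58],[[0,0,0],[0,0,0],58],[[0,0,0.2],[0,0,0],58],[[0,0,0.4],[0,0,0],58],[[0,0,0.6],[0,0,0],58],[[0,0,0.6],[0,0,0],58],[[0,0,0.4],[0,0,0],58],[[0,0,0],[0,0,0],58]]}}

```text
time: 26.15
eef_pos: [0.5347, 0.1323, 0.1529]
orientation: [0.798, 0.602, 0.002, 0.003]
wrist_force: [0.6, 0.0, -0.4]
opening: 0.581
grasp_force: 0.0
```

```bash
python3 - <<'E'
from h import *;import wl
s=state();print(s["eef_pos"],s["opening"]);wl.wcork(.078)
plan([.463,-.323,.153],pose(np.radians(-16)))
E
```

```text
[0.53472911 0.13226056 0.15294325] 0.5806443269462087
[319.7  49.6] [300, 26, 41, 48, 1540] [0.5672 0.2501 0.078 ] [0.5678 0.2521 0.066 ]
[251.1  87.2] [230, 66, 44, 42, 1465] [0.506  0.2387 0.078 ] [0.5037 0.2402 0.066 ]
[601.3 130.8] [553, 77, 87, 105, 7463] [0.7862 0.1238 0.078 ] [0.7972 0.1198 0.066 ]
[317.6 128.3] [299, 109, 38, 39, 1168] [0.5488 0.1925 0.078 ] [0.5486 0.1918 0.066 ]
[257.3 163.3] [237, 144, 41, 40, 1237] [0.4899 0.1785 0.078 ] [0.4868 0.1771 0.066 ]
[380.  163.8] [360, 145, 41, 39, 1219] [0.593  0.1484 0.078 ] [0.5949 0.1456 0.066 ]
[317.8 197.6] [301, 178, 35, 40, 1125] [0.532  0.1337 0.078 ] [0.5309 0.1302 0.066 ]
n 12 dp/row [-0.118 -0.759  0.004] rv/row [ 0.0001  0.0001 -0.0001]  total [-1.415 -9.105  0.051] [ 0.0009  0.0013 -0.0006]
```

>>> {"fn": "move_arm", "kwargs": {"moves": [[[-0.06,-0.4,0],[0,0,0],60],[[-0.118,-0.76,0],[0,0,0],65],[[-0.118,-0.76,0],[0,0,0],70],[[-0.118,-0.76,0],[0,0,0],70],[[-0.118,-0.76,0],[0,0,0],70],[[-0.118,-0.76,0],[0,0,0],70],[[-0.118,-0.76,0],[0,0,0],70],[[-0.118,-0.76,0],[0,0,0],70],[[-0.118,-0.76,0],[0,0,0],70],[[-0.118,-0.76,0],[0,0,0],70],[[-0.118,-0.76,0],[0,0,0],70],[[-0.118,-0.76,0],[0,0,0],70],[[-0.06,-0.35,0],[0,0,0],70],[[0,0,0],[0,0,0],70],[[0,0,0],[0,0,0],70]]}}

```text
time: 27.45
eef_pos: [0.4612, -0.3234, 0.1468]
orientation: [0.799, 0.602, -0.001, -0.001]
wrist_force: [-0.3, -0.2, 0.3]
opening: 0.699
grasp_force: 0.0
```

```bash
python3 - <<'E'
from h import *;import wl
s=state();print(s["eef_pos"],s["opening"]);wl.wcork(.08)
plan([.463,-.323,.031],pose(np.radians(-16)))
E
```

```text
[ 0.46118359 -0.32342922  0.14682362] 0.6989166492071114
[320.7 198.1] [303, 178, 36, 41, 1156] [ 0.4608 -0.3206  0.08  ] [ 0.4598 -0.3241  0.068 ]
[194.3 391.2] [163, 378, 53, 22, 556] [ 0.2588 -0.5019  0.08  ] [ 0.2478 -0.5143  0.068 ]
n 3 dp/row [ 0.01  -0.003 -0.774] rv/row [ 0.     -0.0005 -0.0002]  total [ 0.029 -0.01  -2.323] [ 0.     -0.0016 -0.0005]
```

>>> {"fn": "move_arm", "kwargs": {"moves": [[[0,0.02,-0.5],[0,0,0],70],[[0,0,-0.6],[0,0,0],70],[[0,0,-0.5],[0,0,0],70],[[0,0,-0.4],[0,0,0],70],[[0,0,-0.2],[0,0,0],70],[[0,0,-0.08],[0,0,0],70],[[0,0,0],[0,0,0],70],[[0,0,0],[0,0,0],40],[[0,0,0],[0,0,0],10],[[0,0,0],[0,0,0],10],[[0,0,0],[0,0,0],10],[[0,0,0],[0,0,0],10],[[0,0,0],[0,0,0],10]], "squeeze": 60}}

```text
time: 28.58
eef_pos: [0.4624, -0.3227, 0.0356]
orientation: [0.798, 0.602, -0.001, 0.001]
wrist_force: [-2.6, 0.5, 5.7]
opening: 0.345
grasp_force: 58.8
```

>>> {"fn": "move_arm", "kwargs": {"moves": [[[0,0,0.1],[0,0,0],10],[[0,0,0.4],[0,0,0],10],[[0,0,0.7],[0,0,0],10],[[0,0,0.7],[0,0,0],10],[[0,0,0.5],[0,0,0],10],[[0.1,0.38,0],[0,0,0],10],[[0.213,0.755,0],[0,0,0],10],[[0.213,0.755,0],[0,0,0],10],[[0.213,0.755,0],[0,0,0],10],[[0.213,0.755,0],[0,0,0],10],[[0.213,0.755,0],[0,0,0],10],[[0.213,0.755,0],[0,0,0],10],[[0.213,0.755,0],[0,0,0],10],[[0.213,0.755,0],[0,0,0],10],[[0.213,0.755,0],[0,0,0],10],[[0.213,0.755,0],[0,0,0],10],[[0.213,0.755,0],[0,0,0],10],[[0.213,0.755,0],[0,0,0],10],[[0.213,0.755,0],[0,0,0],10],[[0.1,0.38,0],[0,0,0],10]], "squeeze": 70}}

```text
time: 30.25
eef_pos: [0.6105, 0.2107, 0.1544]
orientation: [0.797, 0.603, -0.001, -0.0]
wrist_force: [-0.8, -0.6, -0.9]
opening: 0.339
grasp_force: 69.4
```

>>> {"fn": "move_arm", "kwargs": {"moves": [[[0,0,0],[0,0,0],10],[[0,0,0],[0,0,0],10],[[0,0,0],[0,0,0],10]]}}

```text
time: 30.5
eef_pos: [0.6102, 0.206, 0.1543]
orientation: [0.798, 0.602, -0.001, 0.0]
wrist_force: [-0.1, -1.2, -1.1]
opening: 0.336
grasp_force: 69.4
```

```bash
python3 - <<'E'
from h import *;import wl
s=state();print(s["eef_pos"],s["opening"],s["grasp_force"]);wl.wcork(.078)
plan([.611,.2055,.08],pose(np.radians(-16)))
E
```

```text
[0.61019472 0.20597999 0.1542601 ] 0.3357558540217654 69.42417740821838
[261.5 164.2] [242, 145, 40, 39, 1204] [0.5676 0.2503 0.078 ] [0.5646 0.2488 0.066 ]
[203.7 193.3] [182, 174, 44, 40, 1306] [0.5078 0.2396 0.078 ] [0.502  0.2377 0.066 ]
[515.8 249.3] [465, 205, 104, 90, 7101] [0.7783 0.103  0.078 ] [0.7853 0.0946 0.066 ]
[261.7 225.6] [245, 206, 34, 40, 1003] [0.5482 0.1951 0.078 ] [0.5443 0.191  0.066 ]
[320.4 259. ] [292, 222, 58, 74, 3528] [0.5916 0.1459 0.078 ] [0.5898 0.1395 0.066 ]
[212.8 253.3] [193, 233, 40, 41, 1170] [0.4923 0.1806 0.078 ] [0.4857 0.1759 0.066 ]
n 2 dp/row [ 0.007 -0.001 -0.743] rv/row [ 0.0005 -0.0005 -0.0001]  total [ 1.400e-02 -1.000e-03 -1.487e+00] [ 0.001  -0.001  -0.0002]
```

>>> {"fn": "move_arm", "kwargs": {"moves": [[[0.01,0,-0.5],[0,0,0],10],[[0,0,-0.5],[0,0,0],10],[[0,0,-0.3],[0,0,0],10],[[0,0,-0.2],[0,0,0],10],[[0,0,-0.1],[0,0,0],10],[[0,0,-0.1],[0,0,0],10],[[0,0,-0.1],[0,0,0],10],[[0,0,0],[0,0,0],10]]}}

```text
time: 31.22
eef_pos: [0.6108, 0.2063, 0.0637]
orientation: [0.798, 0.602, -0.002, 0.0]
wrist_force: [-0.1, -0.3, -1.3]
opening: 0.337
grasp_force: 69.4
```

>>> {"fn": "move_arm", "kwargs": {"moves": [[[0,0,-0.1],[0,0,0],10],[[0,0,-0.1],[0,0,0],10],[[0,0,-0.1],[0,0,0],10],[[0,0,-0.1],[0,0,0],10],[[0,0,-0.05],[0,0,0],10],[[0,0,-0.03],[0,0,0],10],[[0,0,0],[0,0,0],10]]}}

```text
time: 31.8
eef_pos: [0.6109, 0.2066, 0.04]
orientation: [0.798, 0.602, -0.001, 0.0]
wrist_force: [-0.1, -0.4, -1.9]
opening: 0.336
grasp_force: 69.4
```

>>> {"fn": "move_arm", "kwargs": {"moves": [[[0,0,-0.03],[0,0,0],10],[[0,0,-0.03],[0,0,0],10],[[0,0,0],[0,0,0],10]]}}

```text
time: 32.05
eef_pos: [0.6113, 0.207, 0.0396]
orientation: [0.798, 0.602, -0.0, 0.001]
wrist_force: [-4.7, 0.7, 15.7]
opening: 0.336
grasp_force: 71.1
```

On the floor. I'll release, rise clear and check.

>>> {"fn": "move_arm", "kwargs": {"moves": [[[0,0,0.03],[0,0,0],45],[[0,0,0],[0,0,0],58],[[0,0,0],[0,0,0],58],[[0,0,0],[0,0,0],58],[[0,0,0.2],[0,0,0],58],[[0,0,0.4],[0,0,0],58],[[0,0,0.6],[0,0,0],58],[[0,0,0.6],[0,0,0],58],[[0,0,0.6],[0,0,0],58],[[-0.3,-0.7,0.2],[0,0,0],58],[[-0.3,-0.7,0.2],[0,0,0],58],[[-0.3,-0.7,0.2],[0,0,0],58],[[-0.3,-0.7,0.2],[0,0,0],58],[[-0.3,-0.7,0],[0,0,0],58],[[-0.3,-0.7,0],[0,0,0],58],[[-0.3,-0.7,0],[0,0,0],58],[[0,0,0],[0,0,0],58],[[0,0,0],[0,0,0],58]]}}

```text
time: 33.55
eef_pos: [0.5055, -0.04, 0.1993]
orientation: [0.799, 0.601, -0.001, 0.0]
wrist_force: [-0.2, 0.3, 0.7]
opening: 0.579
grasp_force: 0.0
```

```bash
python3 - <<'E'
from h import *
import det
s=state();print(s["eef_pos"])
d,T=det.blobs();im=d["img"][:,:,::-1]
e=vision.get_image("scene")["img"][:,:,::-1]
a=cv2.resize(im[170:275,165:270],(400,400),interpolation=cv2.INTER_CUBIC)
b=cv2.resize(e[150:270,330:450],(400,400),interpolation=cv2.INTER_CUBIC)
cv2.imwrite("pics/end.png",np.hstack([a,b]))
E
```

```text
[ 0.50552208 -0.03995375  0.19930742]
[233.6 129.3] [218, 113, 32, 33, 831] [0.7617 0.1495 0.08  ]
[207. 196.] [199, 189, 17, 15, 179] [0.61   0.2043 0.08  ]
[232.9 203.4] [226, 196, 15, 15, 168] [0.5943 0.1463 0.08  ]
[618.6 206.1] [599, 196, 41, 30, 806] [ 0.5999 -0.7403  0.08  ]
[187.  214.5] [179, 208, 17, 14, 191] [0.5682 0.2476 0.08  ]
[212.  222.8] [205, 216, 15, 14, 173] [0.5504 0.1914 0.08  ]
[555.1 234. ] [544, 222, 25, 25, 292] [ 0.5341 -0.5831  0.08  ]
[238.9 230.9] [232, 224, 15, 14, 168] [0.5334 0.1314 0.08  ]
[190.9 242.1] [183, 235, 17, 15, 190] [0.5073 0.2368 0.08  ]
[217.9 249.9] [211, 243, 15, 15, 177] [0.4911 0.1766 0.08  ]
[  3.1 299.2] [0, 284, 10, 27, 154] [0.3737 0.6555 0.08  ]
```

All seven corks are within 63 mm of the tin's centre, and all look alike from above. Each jar was set down at floor height.

```bash
python3 -c "
from cell import arm
print(arm.close_job())"
```

```text
the job is handed in; nothing more can be done
None
```

The fallen jar was stood upright on the bench and released. It and the other two loose jars were then set on the tin's floor with the four already inside, and the job was handed in at about 33.6 s of the 72 s allowed. The last top-camera check put all seven corks at their seats; the judge's result was not reported back.

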